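# Refill the empty jar of the bead carousel and hold it turned to the front

### The job

With the hand scoop, scoop at least three wooden beads out of the wooden till, tip them into the one empty jar of the revolving jar carousel without spilling any on the table, and set the scoop back down on the table on its flat bottom. Then take the carousel by its round top knob, turn it until the jar you filled stands at the brass pointer on the base, and finish there still gripping the knob, holding the carousel still so that the painter can pick from the jar. Leave the cup, brush and bottles round it where they are.

Things in the scene. Friction and masses are not known exactly. Their poses are not given: they have to be found in the camera images.
- scoop: loose aluminium hand scoop, 90 g. Origin: centre of the underside of its flat bottom; x points to the open front, z up. Bowl 72 mm long, 56 mm wide outside (51 inside), side walls 28 mm high at the back and 17 mm near the lip, back wall 28 mm, bottom 1.6 mm thick and smooth (friction 0.3); no front wall, so beads roll out when the lip points down
- lip (a point): middle of the scoop's front lip, the lower front edge of its bottom plate: x = +36 mm, z = 0 in the scoop's frame
- grip (a point): middle of the scoop's handle, straight above its origin at z = 80 mm: a wooden bar along the scoop's x, bridged over the bowl, 70 mm long, 16 mm wide (y), 18 mm high. Grip it from above across the 16 mm
- till: fixed open wooden till with the six beads, 212 mm long (x), 80 mm wide, walls 50 mm high; inside 68 mm wide, x -100 to +100 mm. Origin: centre of its underside; x points along its length, away from the robot. The floor slopes down 8 degrees towards +x, from z = 31 mm at x = -100 to 8 mm at x = +65 mm; from there a 50 degree ramp rises to the rim
- till_foot (a point): middle of the line where the till's floor meets its far ramp: x = +65 mm, z = 8 mm in the till's frame. The beads lie here in two rows of three, up to about 40 mm before it
- carousel_base: fixed round wooden base of the carousel, diameter 204 mm. Origin: centre of its underside, on the axis of rotation, table level; its front is its own -x, where a brass diamond pointer stands 120 mm from the axis (point pointer)
- pointer (a point): the brass diamond pointer on the carousel's base, 120 mm in front of the axis, 15 mm high
- carousel (a joint): angle of the revolving platter (226 mm across, its rim 30 mm high) in rad, counterclockwise positive seen from above; 0 = the empty jar stands exactly at the pointer. It turns freely with slight friction (about 0.03 N m), either way
- jar (a point): middle of the inside of the one empty jar, 61 mm above the table, 35 mm below the jar's mouth, 70 mm from the carousel's axis; turns with the platter. White plastic jar, 70 mm tall, mouth 68 mm inside, wall 3 mm. Three like jars, filled with tile cubes, corks and marbles, share the platter at right angles; all are fixed to it
- knob (a point): middle of the round wooden knob on top of the carousel's central column, on the axis, 146 mm above the table; the knob turns with the platter, is 44 mm across and reaches from 130 to 160 mm above the table (straight-sided from 140 to 152 mm). Grip it from above, in any direction
- rinse_cup: bystander: white plastic cup, 83 mm across, 106 mm tall, behind the work; leave it alone. Origin: centre of its underside
- flat_brush: bystander: paint brush with a red handle, 189 mm long, lying near the robot; leave it alone. Origin under its middle
- paint_small: bystander: small paint bottle with a black cap, 47 mm across, 134 mm tall, behind the work; leave it alone. Origin: centre of its underside
- bowl (a point): middle of the inside of the scoop's bowl, 12 mm above the scoop's origin
- bead0: smoothly polished wooden bead (friction about 0.3), ball of 16 mm, 10 g, one of six; origin at its centre
- bead1: smoothly polished wooden bead (friction about 0.3), ball of 16 mm, 10 g, one of six; origin at its centre
- bead2: smoothly polished wooden bead (friction about 0.3), ball of 16 mm, 10 g, one of six; origin at its centre
- bead3: smoothly polished wooden bead (friction about 0.3), ball of 16 mm, 10 g, one of six; origin at its centre
- bead4: smoothly polished wooden bead (friction about 0.3), ball of 16 mm, 10 g, one of six; origin at its centre
- bead5: smoothly polished wooden bead (friction about 0.3), ball of 16 mm, 10 g, one of six; origin at its centre

How it is judged:
By the outcome, as a careful person would: the job done as asked, in the order asked, and still so for the second after the job is handed in, while the arm keeps its last pose, push and grip.
It also fails if it takes over 72 s, if anything falls off the work surface, if the arm or the gripper's body presses on something with over 40 N, if the wrist force passes 120 N, or if a joint passes its speed limit or range.

### The arm

A 6-joint arm with a two-finger parallel gripper is mounted at the origin on the work surface; the furniture and walls round the work are solid. World frame = base frame: x ahead of the robot, y to its left, z up, the work surface at z = 0. Lengths are in m, angles in rad, forces in N, time in s.
With the tool pointing down it reaches from about 0.35 to 0.775 m from the base axis. Payload 5.5 kg.
Tool frame: the origin (TCP) lies between the finger pads, 19 mm behind the fingertips; this is the grasp point; z points along the fingers, y is the line along which they close (so a half turn about z gives the same grasp; the last joint's range is limited). The gripper opens to 85 mm and grips with 20 to 120 N. Pads are 22 mm wide; open, the fingers measure 114 mm over their backs; the gripper's body (76 mm by 85 mm) begins 54 mm behind the grasp point. The pads swing forward as they close: fully open they stand 13 mm farther back than shut.
Start: joints at [1.13, 0.313, 0.046, 1.304, 0, 1.431], TCP at [0.17, 0.549, 0.25] pointing down, gripper open.
Joint ranges: [-2.76, 2.76], [-0.86, 1.69], [-1.03, 1.26], [-2.2, 2.34], [-1.47, 1.5], [-3.14, 3.14]. Speed limits (rad/s): [2.57, 2.57, 3.14, 3.14, 3.14, 3.14].

### API

Orientations are given as a unit quaternion [w, x, y, z].
In Python, from workcell import env, read_camera gives the robot as it stands. The module is installed in compiled form; this text tells all that it offers.
- The arm moves only by the tool carry_out, never from a script. Its argument "moves" is a list of rows, each an object of numbers: "tx", "ty", "tz": the shift along the world's x, y, z in cm; "wx", "wy", "wz": the turn, a rotation vector about the world's x, y, z in rad; "claw": the closure, from -1 (fully open) to 1 (shut). A call has 1 to 8 rows; each row shifts and turns the commanded pose from where the row before left it; what a row does not reach is not made up. A row lasts 1/8 s, in which the tool goes at most 62.5 mm and 10.7 degrees, less where a joint would pass 70% of its speed; a pose out of reach is approached as far as the arm can. A call is refused whole if a number of a shift passes 6.25 or a number of a turn 0.188, either way. A call with a gripper value outside its range is refused whole. The fingers move at their own pace and stop on an object; "newtons" is the grip in N (left out, the last holds). Time passes only in rows, so rows that do not move let the fingers close. It gives the time, the measured TCP pose, the force, the opening and the grip force at its end, in the units of the state.
- env.get_state(): the state, without advancing time (a new reading comes with each control period).
- read_camera(name): name is "scene" or "top" or "wrist"; returns a dict with "image" (480x640x3 uint8, blue, green, red), "z_map" (480x640 float32, m along the optical axis (not along the pixel's ray), 0 where there is no reading), "fx", "fy", "cx", "cy" (pixels), "camera_from_world" (4x4, takes a point from world to camera coordinates); the wrist camera has in their place "hand_eye" (4x4, takes a point from camera to tool coordinates, whose origin is the TCP and whose axes are the flange's). Camera axes: x right, y down, z forward; pixel columns grow to the right and rows downward; lengths in m; the calibration is good to about 2 mm. A picture is of the moment at which its call begins: read the wrist's pose just before it.
- env.hand_in(): hands the job in; it is judged then, once.
The state is a dict: "clock": time; "joint_pos": joint angles; "qvel": joint speeds; "tau": joint torques, N m; "tcp_pos": TCP position; "orientation": TCP orientation; "wrist_force": force on the tool from outside, world axes, zero at the start; "ft_torque": the same for the moment, N m; "finger_gap": finger opening in m; "grip_force": force on a finger pad.
Only numpy, scipy, OpenCV 4.12 (cv2) and the standard library are available. Lean on these libraries where they do the work, as an engineer would, in place of code of your own. Each camera call takes 0.05 s, during which the arm holds its last target. There are 200 camera calls.

## Working session

There is one attempt and no reset: what is moved stays moved. The work goes in short steps, Python scripts to look and compute and a tool call to move; the robot and the scene stay as the last step left them, time stands still between calls to the robot, and variables do not carry over. Pictures are saved under pics/ and viewed, at most 12 in all, crops included, and the job is handed in when it is done.

Besides the shell and the picture viewer there is one more tool, called after "Request:" as name(argument=value, ...), one argument or row to a line, values as JSON. carry_out: Moves the arm, as the interface text tells. Its arguments: {"type":"object","properties":{"moves":{"type":"array","items":{"type":"object","properties":{"tx":{"type":"number"},"ty":{"type":"number"},"tz":{"type":"number"},"wx":{"type":"number"},"wy":{"type":"number"},"wz":{"type":"number"},"claw":{"type":"number"}}}},"newtons":{"type":"number"}},"required":["moves"]}

```bash
mkdir -p pics; ls
cat > h.py <<'E'
import numpy as np, cv2
from workcell import env, read_camera
def cloud(c):
    z=c["z_map"]; v,u=np.mgrid[:480,:640]
    P=np.stack([(u-c["cx"])/c["fx"]*z,(v-c["cy"])/c["fy"]*z,z,np.ones_like(z)],-1)
    W=P@np.linalg.inv(c["camera_from_world"]).T
    W=W[...,:3]; W[z==0]=np.nan
    return W
def proj(c,p):
    q=c["camera_from_world"]@np.r_[p,1]; return c["fx"]*q[0]/q[2]+c["cx"],c["fy"]*q[1]/q[2]+c["cy"]
E
python3 - <<'E'
from h import *
a=read_camera("scene");b=read_camera("top")
cv2.imwrite("pics/s1.png",a["image"]);cv2.imwrite("pics/t1.png",b["image"])
np.save("scene1.npy",cloud(a));np.save("top1.npy",cloud(b))
for c in(a,b): print(np.linalg.inv(c["camera_from_world"]).round(3),c["fx"],c["cx"],c["cy"],(c["z_map"]>0).mean())
print(env.get_state())
E
```

```text
pics
[[ 0.673 -0.429  0.602  0.035]
 [-0.74  -0.394  0.546 -0.424]
 [ 0.003 -0.813 -0.583  0.665]
 [ 0.     0.     0.     1.   ]] 482.86642302500877 317.772966987198 246.8853709638433 0.9420540364583333
[[ 0.003 -0.998  0.067  0.502]
 [-1.    -0.002  0.023  0.074]
 [-0.023 -0.067 -0.997  1.221]
 [ 0.     0.     0.     1.   ]] 570.6739165337168 320.1018475152078 235.26764026719138 0.9959440104166667
{'clock': 0.1, 'joint_pos': array([1.13041245e+00, 3.13902093e-01, 4.50921037e-02, 1.30361355e+00,
       9.50886414e-06, 1.43119061e+00]), 'qvel': array([-0.00173935, -0.00252907,  0.00316246,  0.00053786,  0.00090835,
       -0.0004132 ]), 'tau': array([ 3.80303187e-03, -4.81726134e+01,  2.99241954e+01,  1.27677227e-02,
       -1.55328541e-05, -2.52599580e-05]), 'tcp_pos': array([0.1701759 , 0.54878968, 0.24921103]), 'orientation': array([-2.37203735e-04,  1.49822788e-01,  9.88712532e-01, -7.78272768e-04]), 'wrist_force': array([-0.35050482, -1.00988663,  0.15290619]), 'ft_torque': array([-0.02871905,  0.02812826,  0.04520427]), 'grip_force': 0.0, 'finger_gap': 0.08553678744222763}
```

View pics/t1.png

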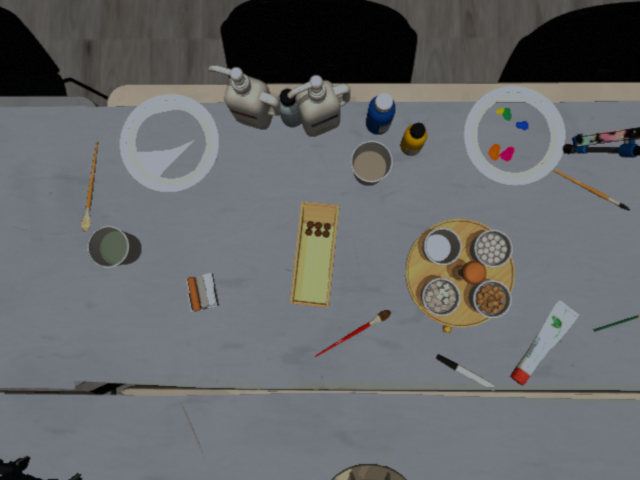

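View pics/s1.png

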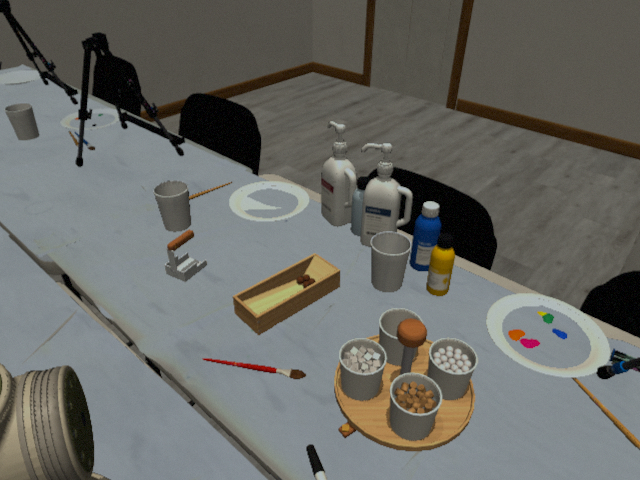

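The top view shows the scoop (203,292), till with beads at its far end (318,229), carousel (460,272), empty jar (440,246), pointer (447,328). In the scene view the scoop is at (183,257) and the empty jar at (400,325), behind.

Run:
```python
from h import *
a=read_camera("scene");b=read_camera("top")
A=cloud(a);B=cloud(b)
def cp(im,x,y,w,h,s): return cv2.resize(im[y:y+h,x:x+w],None,fx=s,fy=s,interpolation=cv2.INTER_CUBIC)
r1=np.hstack([cp(b["image"],170,262,60,60,5),cp(a["image"],150,220,75,60,5)])
cv2.imwrite("pics/c1.png",r1)
def hsv(c): return cv2.cvtColor(c["image"],cv2.COLOR_BGR2HSV)
def show(n,P):
    P=P[np.isfinite(P).all(1)]
    m=np.median(P,0); print(n,len(P),"med",m.round(4),"min",P.min(0).round(3),"max",P.max(0).round(3)); return P
def region(W,x0,x1,y0,y1): 
    m=np.zeros((480,640),bool); m[y0:y1,x0:x1]=1; return m
for n,c,W,rg,kr in(("top",b,B,(180,225,262,320),(455,495,255,290)),("scene",a,A,(155,215,225,285),(390,432,312,352))):
    H=hsv(c); org=(H[...,0]<18)&(H[...,1]>120)&(H[...,2]>60)
    P=show(n+" handle",W[org&region(W,*rg)])
    P=P[P[:,2]>.07]; rect=cv2.minAreaRect((P[:,:2]*1000).astype(np.float32)); print(rect, np.median(P[P[:,2]>.085],0))
    show(n+" knob",W[org&region(W,*kr)&(W[...,2]>.135)])
    s=W[region(W,*rg)]; s=s[np.isfinite(s).all(1)]
    s=s[(s[:,2]>.006)&(s[:,2]<.04)]; print(n,"scoop low",cv2.minAreaRect((s[:,:2]*1000).astype(np.float32)))
    # by height bins of along-axis
    np.save("low_%s.npy"%n,s)
# till rim from top
m=region(B,285,345,195,312)&(B[...,2]>.043)&(B[...,2]<.058)
P=B[m]; print("till rim",cv2.minAreaRect((P[:,:2]*1000).astype(np.float32)),len(P))
H=hsv(b); dark=(H[...,2]<110)&(H[...,0]<20)&(H[...,1]>100)&region(B,300,336,215,245)
show("beads",B[dark])
# carousel platter
m=region(B,395,525,210,345)&(B[...,2]>.015)&(B[...,2]<.04)
P=B[m]; print("platter circ",cv2.minEnclosingCircle((P[:,:2]*1000).astype(np.float32)),len(P))
# jars top rims
m=region(B,395,525,210,345)&(B[...,2]>.088)&(B[...,2]<.102)
n,l,st,ce=cv2.connectedComponentsWithStats(m.astype(np.uint8))
for i in range(1,n):
    if st[i,4]>40:
        P=B[l==i]; print("jar rim",cv2.minEnclosingCircle((P[:,:2]*1000).astype(np.float32)),ce[i].round(),st[i,4])
br=(H[...,1]>110)&region(B,440,455,322,336); show("pointer",B[br])
```

```text
top handle 264 med [0.4601 0.3508 0.0882] min [0.428 0.339 0.014] max [0.494 0.377 0.094]
((461.29913330078125, 351.4767150878906), (66.54865264892578, 15.553068161010742), 11.917255401611328) [0.46202878 0.35079576 0.08868492]
top knob 435 med [ 0.5052 -0.1859  0.158 ] min [ 0.483 -0.207  0.138] max [ 0.526 -0.167  0.164]
top scoop low ((464.759033203125, 353.8057861328125), (120.94880676269531, 94.9632568359375), 0.3178535997867584)
scene handle 166 med [0.4572 0.3492 0.0874] min [0.426 0.34  0.078] max [0.492 0.362 0.091]
((459.4814758300781, 350.2188415527344), (66.56210327148438, 12.85807991027832), 13.416247367858887) [0.45879307 0.34994504 0.08864805]
scene knob 642 med [ 0.4962 -0.1915  0.1566] min [ 0.482 -0.208  0.135] max [ 0.522 -0.169  0.161]
scene scoop low ((488.95916748046875, 406.603515625), (240.8266143798828, 133.92007446289062), 52.59695816040039)
till rim ((541.8617553710938, 112.33454132080078), (80.67782592773438, 212.5575408935547), 84.1944808959961) 910
beads 225 med [0.5991 0.1084 0.0236] min [0.58  0.081 0.003] max [0.618 0.143 0.053]
platter circ ((498.076416015625, -187.21099853515625), 119.21839141845703) 4925
jar rim ((555.5949096679688, -141.065673828125), 37.43747329711914) [445. 245.] 267
jar rim ((552.0200805664062, -239.4567108154297), 37.51590347290039) [496. 248.] 274
jar rim ((457.05499267578125, -137.5099334716797), 37.1506233215332) [444. 297.] 281
jar rim ((453.3308410644531, -236.09735107421875), 37.6213264465332) [494. 299.] 291
pointer 96 med [ 0.3951 -0.163   0.0231] min [ 0.38  -0.176  0.006] max [ 0.403 -0.146  0.036]
```

View pics/c1.png

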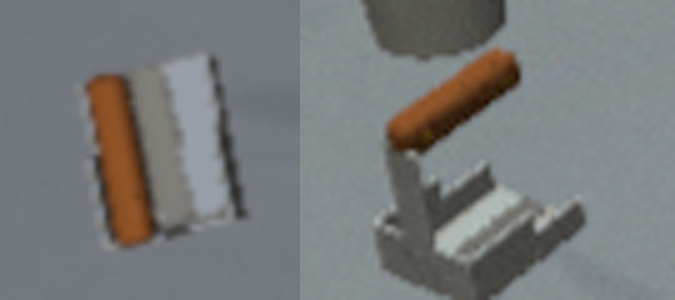

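Scoop: open front away from the robot, yaw about +12.5°, handle centre about (0.461, 0.351). The crop (left, handle from (105,80) to (135,240)) confirms that, and its right half shows the back wall nearer the robot. Moving above it now.

Request:
carry_out(
  moves=[
    {"tx": 4.15, "ty": -2.83, "tz": -1, "wz": 0.074, "claw": -1},
    {"tx": 4.15, "ty": -2.83, "tz": -1, "wz": 0.074},
    {"tx": 4.15, "ty": -2.83, "tz": -1, "wz": 0.074},
    {"tx": 4.15, "ty": -2.83, "tz": -1, "wz": 0.074},
    {"tx": 4.15, "ty": -2.83, "tz": -1, "wz": 0.074},
    {"tx": 4.15, "ty": -2.83, "tz": -1, "wz": 0.074},
    {"tx": 4.15, "ty": -2.83, "tz": -1, "wz": 0.074},
    {},
  ],
)

```text
invalid input at $.moves[0]: expected keys tx, ty, tz, wx, wy, wz, claw
```

Request:
carry_out(
  moves=[
    {"tx": 4.15, "ty": -2.83, "tz": -1, "wx": 0, "wy": 0, "wz": 0.074, "claw": -1},
    {"tx": 4.15, "ty": -2.83, "tz": -1, "wx": 0, "wy": 0, "wz": 0.074, "claw": -1},
    {"tx": 4.15, "ty": -2.83, "tz": -1, "wx": 0, "wy": 0, "wz": 0.074, "claw": -1},
    {"tx": 4.15, "ty": -2.83, "tz": -1, "wx": 0, "wy": 0, "wz": 0.074, "claw": -1},
    {"tx": 4.15, "ty": -2.83, "tz": -1, "wx": 0, "wy": 0, "wz": 0.074, "claw": -1},
    {"tx": 4.15, "ty": -2.83, "tz": -1, "wx": 0, "wy": 0, "wz": 0.074, "claw": -1},
    {"tx": 4.15, "ty": -2.83, "tz": -1, "wx": 0, "wy": 0, "wz": 0.074, "claw": -1},
    {"tx": 0, "ty": 0, "tz": 0, "wx": 0, "wy": 0, "wz": 0, "claw": -1},
  ],
)

```text
clock: 1.2
tcp_pos: [0.4632, 0.3487, 0.1787]
orientation: [-0.001, -0.106, 0.994, -0.0]
wrist_force: [0.5, 0.7, 0.1]
finger_gap: 0.0855
grip_force: 0.0
```

```bash
cat >> h.py <<'E'
from scipy.spatial.transform import Rotation as Ro
def tcpT():
    s=env.get_state(); T=np.eye(4); q=np.array(s["orientation"]); T[:3,:3]=Ro.from_quat(q,scalar_first=True).as_matrix(); T[:3,3]=s["tcp_pos"]; return T
def wrist():
    T=tcpT(); c=read_camera("wrist"); c=dict(c); c["camera_from_world"]=np.linalg.inv(T@c["hand_eye"]); return c
def st():
    s=env.get_state(); R=tcpT()[:3,:3]
    print("t",round(s["clock"],2),"tcp",np.round(s["tcp_pos"],4),"x",R[:,0].round(3),"y",R[:,1].round(3),"j",np.round(s["joint_pos"],2),"F",np.round(s["wrist_force"],2),"gap",round(s["finger_gap"],4),"g",round(s["grip_force"],1))
E
python3 - <<'E'
from h import *
st(); c=wrist(); W=cloud(c); cv2.imwrite("pics/w1.png",c["image"])
H=cv2.cvtColor(c["image"],cv2.COLOR_BGR2HSV); m=(H[...,0]<18)&(H[...,1]>120)&(W[...,2]>.07)&(W[...,2]<.1)
P=W[m]; print(len(P),np.median(P,0),cv2.minAreaRect((P[:,:2]*1000).astype(np.float32)))
print(c["hand_eye"].round(3)); st()
E
```

```text
t 1.2 tcp [0.4632 0.3487 0.1787] x [-0.978 -0.211  0.001] y [-0.211  0.978 -0.001] j [ 0.51  0.35 -0.07  1.14 -0.    0.29] F [0.51 0.66 0.08] gap 0.0855 g 0.0
1899 [0.45848739 0.35200207 0.08800287] ((461.5892333984375, 352.5520324707031), (67.33626556396484, 14.708866119384766), 12.305778503417969)
[[ 0.001 -0.951 -0.309  0.078]
 [ 1.     0.     0.001 -0.001]
 [-0.001 -0.309  0.951 -0.123]
 [ 0.     0.     0.     1.   ]]
t 1.25 tcp [0.4617 0.3498 0.1792] x [-0.977 -0.212  0.002] y [-0.212  0.977 -0.   ] j [ 0.51  0.35 -0.08  1.15  0.    0.3 ] F [-0.84  0.71  0.19] gap 0.0856 g 0.0
```

View pics/w1.png

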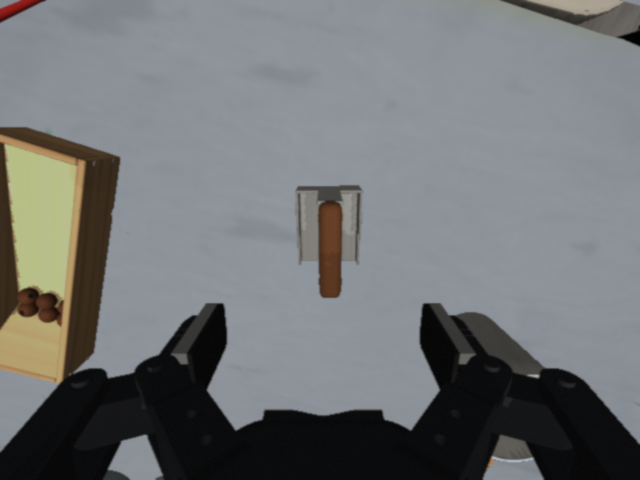

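The wrist view shows the scoop (330,240) lined up between the fingers, back wall toward the robot; the cup at right is clear. Descend and grip.

Request:
carry_out(
  moves=[
    {"tx": 0, "ty": 0.1, "tz": -3.5, "wx": 0, "wy": 0, "wz": 0, "claw": -1},
    {"tx": 0, "ty": 0, "tz": -3.5, "wx": 0, "wy": 0, "wz": 0, "claw": -1},
    {"tx": 0, "ty": 0, "tz": -2, "wx": 0, "wy": 0, "wz": 0, "claw": -1},
    {"tx": 0, "ty": 0, "tz": -0.9, "wx": 0, "wy": 0, "wz": 0, "claw": -1},
    {"tx": 0, "ty": 0, "tz": 0, "wx": 0, "wy": 0, "wz": 0, "claw": -0.2},
    {"tx": 0, "ty": 0, "tz": 0, "wx": 0, "wy": 0, "wz": 0, "claw": 0.4},
    {"tx": 0, "ty": 0, "tz": 0, "wx": 0, "wy": 0, "wz": 0, "claw": 1},
    {"tx": 0, "ty": 0, "tz": 0, "wx": 0, "wy": 0, "wz": 0, "claw": 1},
  ],
  newtons=60,
)

```text
clock: 2.25
tcp_pos: [0.4613, 0.3525, 0.0818]
orientation: [0.001, -0.108, 0.994, 0.0]
wrist_force: [0.4, 0.9, 0.7]
finger_gap: 0.0151
grip_force: 58.5
```

Request:
carry_out(
  moves=[
    {"tx": 0, "ty": 0, "tz": 0, "wx": 0, "wy": 0, "wz": 0, "claw": 1},
    {"tx": 0, "ty": 0, "tz": 0, "wx": 0, "wy": 0, "wz": 0, "claw": 1},
  ],
)

```text
clock: 2.5
tcp_pos: [0.4614, 0.3524, 0.0818]
orientation: [0.001, -0.108, 0.994, 0.0]
wrist_force: [-0.6, 0.7, 5.8]
finger_gap: 0.0149
grip_force: 59.3
```

```bash
python3 -c "
from h import *
st()"
```

```text
t 2.5 tcp [0.4614 0.3524 0.0818] x [-0.977 -0.215 -0.001] y [-0.215  0.977  0.001] j [ 0.51  0.42 -0.22  0.92  0.    0.3 ] F [-0.65  0.68  5.8 ] gap 0.0149 g 59.3
```

Request:
carry_out(
  moves=[
    {"tx": 0, "ty": 0, "tz": 4, "wx": 0, "wy": 0, "wz": 0, "claw": 1},
    {"tx": 0, "ty": 0, "tz": 6, "wx": 0, "wy": 0, "wz": 0, "claw": 1},
    {"tx": 0.94, "ty": -3.96, "tz": 0, "wx": 0, "wy": 0, "wz": -0.053, "claw": 1},
    {"tx": 0.94, "ty": -3.96, "tz": 0, "wx": 0, "wy": 0, "wz": -0.053, "claw": 1},
    {"tx": 0.94, "ty": -3.96, "tz": 0, "wx": 0, "wy": 0, "wz": -0.053, "claw": 1},
    {"tx": 0.94, "ty": -3.96, "tz": 0, "wx": 0, "wy": 0, "wz": -0.053, "claw": 1},
    {"tx": 0.94, "ty": -3.96, "tz": 0, "wx": 0, "wy": 0, "wz": -0.053, "claw": 1},
    {"tx": 0.94, "ty": -3.96, "tz": 0, "wx": 0, "wy": 0, "wz": -0.053, "claw": 1},
  ],
)

```text
clock: 3.5
tcp_pos: [0.5171, 0.113, 0.1805]
orientation: [-0.0, 0.051, 0.999, -0.0]
wrist_force: [1.0, -0.4, -1.0]
finger_gap: 0.015
grip_force: 58.8
```

Request:
carry_out(
  moves=[
    {"tx": 0, "ty": 0, "tz": -1, "wx": 0.007, "wy": 0.07, "wz": 0, "claw": 1},
    {"tx": 0, "ty": 0, "tz": 0, "wx": 0.007, "wy": 0.07, "wz": 0, "claw": 1},
    {"tx": 0, "ty": 0, "tz": 0, "wx": 0, "wy": 0, "wz": 0, "claw": 1},
    {"tx": 0, "ty": 0, "tz": 0, "wx": 0, "wy": 0, "wz": 0, "claw": 1},
  ],
)

```text
clock: 4.0
tcp_pos: [0.517, 0.1145, 0.1706]
orientation: [-0.07, 0.05, 0.996, 0.003]
wrist_force: [1.1, 1.0, -1.1]
finger_gap: 0.0145
grip_force: 58.8
```

Run:
```python
from h import *
st(); c=wrist(); b=read_camera("top");a=read_camera("scene")
cp=lambda im,x,y,w,h,s: cv2.resize(im[y:y+h,x:x+w],None,fx=s,fy=s,interpolation=cv2.INTER_CUBIC)
o=np.hstack([cp(a["image"],230,180,120,160,2.5),c["image"][:400,80:560]])
cv2.imwrite("pics/c2.png",o)
# till rim from wrist depth
W=cloud(c); m=(W[...,2]>.043)&(W[...,2]<.056)&(W[...,0]>.42)&(W[...,0]<.66)&(abs(W[...,1]-.112)<.07)
P=W[m]; 
yaw=-5.81*np.pi/180; d=(P[:,:2]-[.542,.1123]); X=d@[np.cos(yaw),np.sin(yaw)]; Y=d@[-np.sin(yaw),np.cos(yaw)]
print(len(P)); 
for lo in range(-110,110,20):
    k=(X*1000>=lo)&(X*1000<lo+20)
    if k.sum()>10: print(lo,k.sum(),np.percentile(Y[k]*1000,[1,99]).round(1), np.median(P[k,2]))
```

```text
t 4.0 tcp [0.517  0.1145 0.1706] x [-0.985  0.1    0.14 ] y [ 0.101  0.995 -0.   ] j [ 0.05  0.37 -0.08  1.26  0.02  0.15] F [ 1.1   0.99 -1.06] gap 0.0145 g 58.8
2944
-110 1114 [-37.8  40.9] 0.049249147331080184
-90 470 [-38.4  41.2] 0.04922646651336207
-70 263 [-38.   41.4] 0.04937694121826364
-50 107 [37.8 41.2] 0.04942176192965547
-30 117 [37.5 41.3] 0.0495458016932272
-10 224 [-38.6  40.8] 0.0492580560759136
10 42 [-7.  41.3] 0.04921473133868062
90 607 [-22.6  20.9] 0.04848905670768883
```

View pics/c2.png

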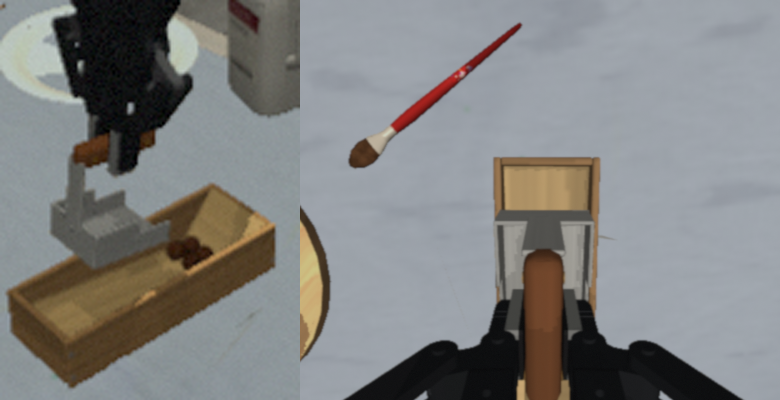

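The views show the scoop held level over the till, lip pitched slightly down, beads ahead of it in a tight group. The wrist depth puts the till's centreline 1.5 mm further +y; correcting and lowering.

Request:
carry_out(
  moves=[
    {"tx": 0, "ty": 0.15, "tz": -3, "wx": 0, "wy": 0, "wz": 0, "claw": 1},
    {"tx": 0, "ty": 0, "tz": -2.4, "wx": 0, "wy": 0, "wz": 0, "claw": 1},
    {"tx": 0, "ty": 0, "tz": -1.0, "wx": 0, "wy": 0, "wz": 0, "claw": 1},
    {"tx": 0, "ty": 0, "tz": 0, "wx": 0, "wy": 0, "wz": 0, "claw": 1},
    {"tx": 0, "ty": 0, "tz": 0, "wx": 0, "wy": 0, "wz": 0, "claw": 1},
  ],
  newtons=80,
)

```text
clock: 4.78
tcp_pos: [0.518, 0.1161, 0.1081]
orientation: [-0.069, 0.05, 0.996, 0.004]
wrist_force: [-0.3, -0.4, -1.2]
finger_gap: 0.0144
grip_force: 82.4
```

Request:
carry_out(
  moves=[
    {"tx": 0, "ty": 0, "tz": -0.15, "wx": 0, "wy": 0, "wz": 0, "claw": 1},
    {"tx": 0, "ty": 0, "tz": 0, "wx": 0, "wy": 0, "wz": 0, "claw": 1},
  ],
)

```text
clock: 5.03
tcp_pos: [0.5176, 0.116, 0.1059]
orientation: [-0.07, 0.05, 0.996, 0.004]
wrist_force: [0.0, 0.4, -0.5]
finger_gap: 0.0146
grip_force: 82.4
```

Request:
carry_out(
  moves=[
    {"tx": 0, "ty": 0, "tz": -0.15, "wx": 0, "wy": 0, "wz": 0, "claw": 1},
    {"tx": 0, "ty": 0, "tz": 0, "wx": 0, "wy": 0, "wz": 0, "claw": 1},
  ],
)

```text
clock: 5.28
tcp_pos: [0.5172, 0.116, 0.1039]
orientation: [-0.07, 0.05, 0.996, 0.003]
wrist_force: [0.3, 0.7, -0.2]
finger_gap: 0.0145
grip_force: 82.4
```

Request:
carry_out(
  moves=[
    {"tx": 0, "ty": 0, "tz": -0.1, "wx": 0, "wy": 0, "wz": 0, "claw": 1},
    {"tx": 0, "ty": 0, "tz": 0, "wx": 0, "wy": 0, "wz": 0, "claw": 1},
  ],
)

```text
clock: 5.52
tcp_pos: [0.5173, 0.1161, 0.1035]
orientation: [-0.07, 0.05, 0.996, 0.004]
wrist_force: [-1.3, -0.1, 4.3]
finger_gap: 0.0144
grip_force: 83.1
```

Request:
carry_out(
  moves=[
    {"tx": 0, "ty": 0, "tz": -0.1, "wx": 0, "wy": 0, "wz": 0, "claw": 1},
    {"tx": 0, "ty": 0, "tz": 0, "wx": 0, "wy": 0, "wz": 0, "claw": 1},
  ],
)

```text
clock: 5.78
tcp_pos: [0.5175, 0.1162, 0.1034]
orientation: [-0.07, 0.05, 0.996, 0.004]
wrist_force: [-2.8, 0.8, 9.7]
finger_gap: 0.014
grip_force: 84.1
```

Request:
carry_out(
  moves=[
    {"tx": 0.99, "ty": -0.1, "tz": -0.08, "wx": 0, "wy": 0, "wz": 0, "claw": 1},
    {"tx": 0.99, "ty": -0.1, "tz": -0.139, "wx": 0, "wy": 0, "wz": 0, "claw": 1},
    {"tx": 0.99, "ty": -0.1, "tz": -0.139, "wx": 0, "wy": 0, "wz": 0, "claw": 1},
  ],
)

```text
clock: 6.15
tcp_pos: [0.5477, 0.1131, 0.0992]
orientation: [-0.07, 0.05, 0.996, 0.004]
wrist_force: [-2.3, 1.6, 7.9]
finger_gap: 0.0145
grip_force: 83.8
```

Request:
carry_out(
  moves=[
    {"tx": 0.6, "ty": -0.06, "tz": -0.084, "wx": 0, "wy": 0, "wz": 0, "claw": 1},
    {"tx": 0.6, "ty": -0.06, "tz": -0.084, "wx": 0, "wy": 0, "wz": 0, "claw": 1},
    {"tx": 0.6, "ty": -0.06, "tz": -0.084, "wx": 0, "wy": 0, "wz": 0, "claw": 1},
  ],
)

```text
clock: 6.52
tcp_pos: [0.5655, 0.1113, 0.0967]
orientation: [-0.07, 0.05, 0.996, 0.004]
wrist_force: [-2.3, 0.9, 7.5]
finger_gap: 0.0149
grip_force: 83.9
```

Request:
carry_out(
  moves=[
    {"tx": 0.4, "ty": -0.04, "tz": -0.056, "wx": 0, "wy": 0, "wz": 0, "claw": 1},
    {"tx": 0.4, "ty": -0.04, "tz": -0.056, "wx": 0, "wy": 0, "wz": 0, "claw": 1},
    {"tx": 0, "ty": 0, "tz": 0, "wx": 0, "wy": 0, "wz": 0, "claw": 1},
  ],
)

```text
clock: 6.9
tcp_pos: [0.5739, 0.1104, 0.0955]
orientation: [-0.069, 0.05, 0.996, 0.004]
wrist_force: [-0.6, 1.3, 6.6]
finger_gap: 0.0148
grip_force: 83.7
```

Run:
```python
from h import *
st(); a=read_camera("scene"); b=read_camera("top")
cp=lambda im,x,y,w,h,s: cv2.resize(im[y:y+h,x:x+w],None,fx=s,fy=s,interpolation=cv2.INTER_CUBIC)
cv2.imwrite("pics/c3.png",np.hstack([cp(a["image"],250,210,100,100,4),cp(b["image"],290,195,60,100,4)]))
```

```text
t 6.9 tcp [0.5739 0.1104 0.0955] x [-0.985  0.1    0.139] y [0.101 0.995 0.   ] j [ 0.04  0.52 -0.03  1.15  0.02  0.14] F [-0.6   1.28  6.57] gap 0.0148 g 83.7
```

View pics/c3.png

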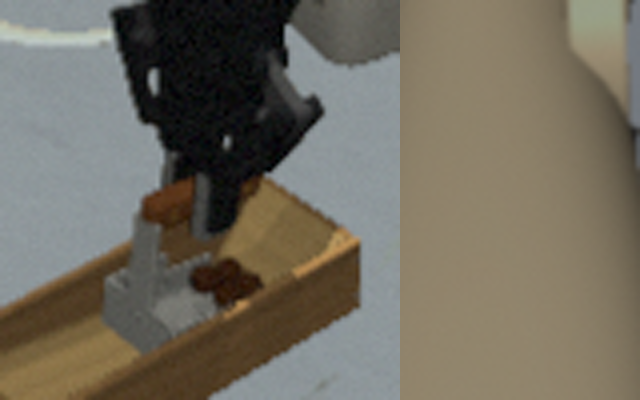

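Scene crop: beads (225,275) are just at the scoop's lip, up against the ramp. Push the last few mm, then roll the lip up along the ramp.

Request:
carry_out(
  moves=[
    {"tx": 0.35, "ty": -0.035, "tz": -0.045, "wx": 0, "wy": 0, "wz": 0, "claw": 1},
    {"tx": 0.35, "ty": -0.035, "tz": -0.045, "wx": 0, "wy": 0, "wz": 0, "claw": 1},
    {"tx": 0, "ty": 0, "tz": 0, "wx": 0, "wy": 0, "wz": 0, "claw": 1},
  ],
)

```text
clock: 7.38
tcp_pos: [0.5808, 0.1097, 0.0945]
orientation: [-0.07, 0.05, 0.996, 0.004]
wrist_force: [-0.8, 0.5, 6.2]
finger_gap: 0.0143
grip_force: 83.6
```

Request:
carry_out(
  moves=[
    {"tx": -0.12, "ty": 0.012, "tz": 0.23, "wx": -0.005, "wy": -0.05, "wz": 0, "claw": 1},
    {"tx": -0.12, "ty": 0.012, "tz": 0.22, "wx": -0.005, "wy": -0.05, "wz": 0, "claw": 1},
    {"tx": -0.12, "ty": 0.012, "tz": 0.22, "wx": -0.005, "wy": -0.05, "wz": 0, "claw": 1},
    {"tx": -0.12, "ty": 0.012, "tz": 0.2, "wx": -0.005, "wy": -0.05, "wz": 0, "claw": 1},
    {"tx": -0.08, "ty": 0.008, "tz": 0.13, "wx": -0.005, "wy": -0.05, "wz": 0, "claw": 1},
    {"tx": -0.08, "ty": 0.008, "tz": 0.13, "wx": -0.005, "wy": -0.05, "wz": 0, "claw": 1},
    {"tx": -0.08, "ty": 0.008, "tz": 0.12, "wx": -0.005, "wy": -0.05, "wz": 0, "claw": 1},
    {"tx": -0.08, "ty": 0.008, "tz": 0.12, "wx": -0.005, "wy": -0.05, "wz": 0, "claw": 1},
  ],
)

```text
clock: 8.38
tcp_pos: [0.5717, 0.1104, 0.1069]
orientation: [0.13, 0.05, 0.99, -0.007]
wrist_force: [1.0, -0.2, -1.6]
finger_gap: 0.0143
grip_force: 82.5
```

Run:
```python
from h import *
st(); a=read_camera("scene"); c=wrist()
cp=lambda im,x,y,w,h,s: cv2.resize(im[y:y+h,x:x+w],None,fx=s,fy=s,interpolation=cv2.INTER_CUBIC)
cv2.imwrite("pics/c4.png",np.hstack([cp(a["image"],250,210,100,100,4),c["image"][80:480,130:510]]))
```

```text
t 8.38 tcp [0.5717 0.1104 0.1069] x [-0.961  0.097 -0.259] y [0.101 0.995 0.   ] j [ 0.07  0.24 -0.46  0.61 -0.05  0.17] F [ 1.01 -0.23 -1.61] gap 0.0143 g 82.5
```

View pics/c4.png

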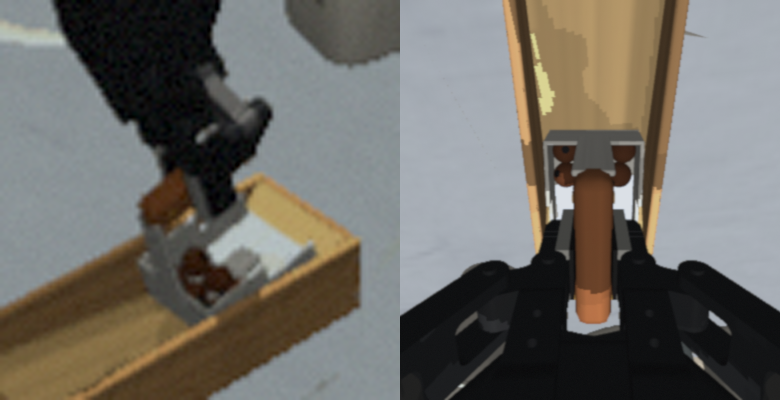

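The wrist view shows beads collected at the back of the bowl (four visible at (565-625,150-175), the rest under the handle). Lift and carry to the empty jar, lip up.

Request:
carry_out(
  moves=[
    {"tx": 0, "ty": 0, "tz": 1.5, "wx": 0, "wy": 0, "wz": 0, "claw": 1},
    {"tx": 0, "ty": 0, "tz": 2.5, "wx": 0, "wy": 0, "wz": 0, "claw": 1},
    {"tx": 0, "ty": 0, "tz": 3, "wx": 0, "wy": 0, "wz": 0, "claw": 1},
    {"tx": 0, "ty": 0, "tz": 2.5, "wx": 0, "wy": 0, "wz": 0, "claw": 1},
    {"tx": 0, "ty": 0, "tz": 1.5, "wx": 0, "wy": 0, "wz": 0, "claw": 1},
    {"tx": 0, "ty": 0, "tz": 0, "wx": 0, "wy": 0, "wz": 0, "claw": 1},
  ],
)

```text
clock: 9.22
tcp_pos: [0.5732, 0.1105, 0.2193]
orientation: [0.131, 0.05, 0.99, -0.006]
wrist_force: [0.5, -0.4, -1.7]
finger_gap: 0.0145
grip_force: 82.5
```

Request:
carry_out(
  moves=[
    {"tx": -0.3, "ty": -1, "tz": 0, "wx": 0, "wy": 0, "wz": -0.05, "claw": 1},
    {"tx": -0.6, "ty": -2, "tz": 0, "wx": 0, "wy": 0, "wz": -0.07, "claw": 1},
    {"tx": -0.8, "ty": -2.5, "tz": 0, "wx": 0, "wy": 0, "wz": -0.08, "claw": 1},
    {"tx": -0.8, "ty": -2.5, "tz": 0, "wx": 0, "wy": 0, "wz": -0.08, "claw": 1},
    {"tx": -0.8, "ty": -2.5, "tz": 0, "wx": 0, "wy": 0, "wz": -0.08, "claw": 1},
    {"tx": -0.8, "ty": -2.5, "tz": 0, "wx": 0, "wy": 0, "wz": -0.08, "claw": 1},
    {"tx": -0.8, "ty": -2.5, "tz": 0, "wx": 0, "wy": 0, "wz": -0.08, "claw": 1},
    {"tx": -0.8, "ty": -2.5, "tz": 0, "wx": 0, "wy": 0, "wz": -0.08, "claw": 1},
  ],
)

```text
clock: 10.22
tcp_pos: [0.5134, -0.0705, 0.216]
orientation: [0.121, 0.342, 0.931, -0.045]
wrist_force: [0.9, -0.4, -1.2]
finger_gap: 0.0148
grip_force: 82.5
```

Request:
carry_out(
  moves=[
    {"tx": -0.6, "ty": -1.3, "tz": -0.5, "wx": 0, "wy": 0, "wz": -0.054, "claw": 1},
    {"tx": -0.3, "ty": -0.8, "tz": -0.6, "wx": 0, "wy": 0, "wz": -0.03, "claw": 1},
    {"tx": 0, "ty": 0, "tz": -0.4, "wx": 0, "wy": 0, "wz": 0, "claw": 1},
    {"tx": 0, "ty": 0, "tz": 0, "wx": 0, "wy": 0, "wz": 0, "claw": 1},
  ],
)

```text
clock: 10.72
tcp_pos: [0.5057, -0.09, 0.2019]
orientation: [0.12, 0.379, 0.916, -0.05]
wrist_force: [1.0, 0.4, -1.6]
finger_gap: 0.0145
grip_force: 82.5
```

Run:
```python
from h import *
st(); a=read_camera("scene"); c=wrist(); b=read_camera("top")
np.save("top_w.npy",cloud(b))
cp=lambda im,x,y,w,h,s: cv2.resize(im[y:y+h,x:x+w],None,fx=s,fy=s,interpolation=cv2.INTER_CUBIC)
cv2.imwrite("pics/c5.png",np.hstack([cp(a["image"],320,230,170,200,2),c["image"][80:480,90:550]]))
# till content from scene + jar/platter from wrist
W=cloud(c); m=(W[...,2]>.088)&(W[...,2]<.1)
n,l,s,ce=cv2.connectedComponentsWithStats(m.astype(np.uint8))
for i in range(1,n):
    if s[i,4]>150: P=W[l==i]; print(cv2.minEnclosingCircle((P[:,:2]*1000).astype(np.float32)),s[i,4],ce[i].round())
H=cv2.cvtColor(c["image"],cv2.COLOR_BGR2HSV); m=(H[...,0]<25)&(H[...,1]>100)&(W[...,2]<.018)&(W[...,2]>.005)&(W[...,0]<.41)
P=W[m]; print("pointer?",len(P), np.median(P,0) if len(P) else 0)
```

```text
t 10.72 tcp [ 0.5057 -0.09    0.2019] x [-0.684  0.682 -0.257] y [ 0.706  0.708 -0.   ] j [-0.26  0.06 -0.43  0.86 -0.13  0.51] F [ 1.03  0.4  -1.57] gap 0.0145 g 82.5
((459.7843017578125, -136.12855529785156), 37.4595832824707) 2271 [220. 208.]
((455.6959533691406, -234.79457092285156), 37.77289581298828) 2022 [147. 281.]
((719.2027587890625, -0.05360984802246094), 39.02483367919922) 1231 [567. 284.]
((506.7259216308594, -185.9200897216797), 7.899550914764404) 206 [239. 280.]
((728.8115844726562, 0.39601078629493713), 38.68683624267578) 1532 [601. 320.]
((827.1226806640625, -20.26653289794922), 27.24197006225586) 793 [598. 361.]
((777.166259765625, -86.40145874023438), 22.546621322631836) 648 [514. 371.]
pointer? 519 [ 0.39064048 -0.16043098  0.01139169]
```

View pics/c5.png

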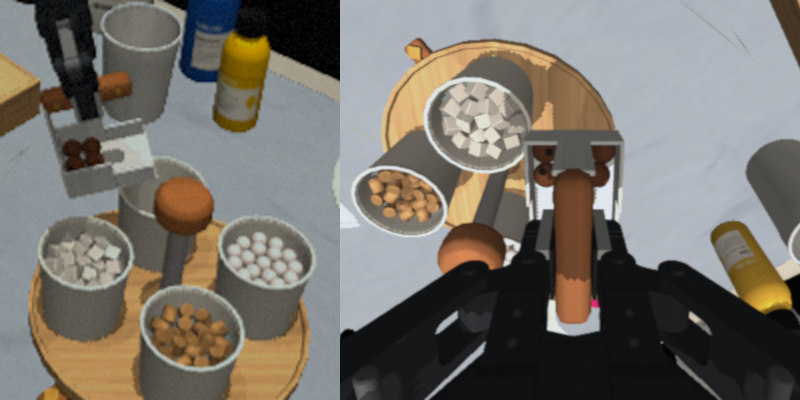

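Beads sit at the back of the bowl; the lip is aimed at the empty jar (scene crop: bowl (85,150), jar mouth (165,180)). Tip it about the lip.

Request:
carry_out(
  moves=[
    {"tx": 0.76, "ty": -0.7, "tz": -0.3, "wx": 0.0925, "wy": 0.0925, "wz": 0, "claw": 1},
    {"tx": 0.76, "ty": -0.7, "tz": -0.3, "wx": 0.0925, "wy": 0.0925, "wz": 0, "claw": 1},
    {"tx": 0.52, "ty": -0.52, "tz": -0.15, "wx": 0.0617, "wy": 0.0617, "wz": 0, "claw": 1},
    {"tx": 0.52, "ty": -0.52, "tz": -0.15, "wx": 0.0617, "wy": 0.0617, "wz": 0, "claw": 1},
    {"tx": 0.54, "ty": -0.54, "tz": -0.08, "wx": 0.0617, "wy": 0.0617, "wz": 0, "claw": 1},
    {"tx": 0.54, "ty": -0.54, "tz": -0.08, "wx": 0.0617, "wy": 0.0617, "wz": 0, "claw": 1},
    {"tx": 0, "ty": 0, "tz": 0, "wx": 0, "wy": 0, "wz": 0, "claw": 1},
    {"tx": 0, "ty": 0, "tz": 0, "wx": 0, "wy": 0, "wz": 0, "claw": 1},
  ],
)

```text
clock: 11.88
tcp_pos: [0.5426, -0.1254, 0.1921]
orientation: [-0.16, 0.376, 0.91, 0.067]
wrist_force: [-0.5, 0.2, -1.6]
finger_gap: 0.0143
grip_force: 82.6
```

Request:
carry_out(
  moves=[
    {"tx": 0.55, "ty": -0.55, "tz": -0.02, "wx": 0.0617, "wy": 0.0617, "wz": 0, "claw": 1},
    {"tx": 0.55, "ty": -0.55, "tz": -0.02, "wx": 0.0617, "wy": 0.0617, "wz": 0, "claw": 1},
    {"tx": 0.54, "ty": -0.54, "tz": -0.15, "wx": 0.0617, "wy": 0.0617, "wz": 0, "claw": 1},
    {"tx": 0.54, "ty": -0.54, "tz": -0.15, "wx": 0.0617, "wy": 0.0617, "wz": 0, "claw": 1},
    {"tx": 0, "ty": 0, "tz": 0, "wx": 0, "wy": 0, "wz": 0, "claw": 1},
    {"tx": 0, "ty": 0, "tz": 0, "wx": 0, "wy": 0, "wz": 0, "claw": 1},
    {"tx": 0, "ty": 0, "tz": 0, "wx": 0, "wy": 0, "wz": 0, "claw": 1},
  ],
)

```text
clock: 12.75
tcp_pos: [0.5642, -0.1468, 0.191]
orientation: [-0.314, 0.359, 0.869, 0.131]
wrist_force: [0.1, 0.3, -0.4]
finger_gap: 0.0146
grip_force: 82.6
```

Run:
```python
from h import *
st(); a=read_camera("scene"); c=wrist()
cp=lambda im,x,y,w,h,s: cv2.resize(im[y:y+h,x:x+w],None,fx=s,fy=s,interpolation=cv2.INTER_CUBIC)
cv2.imwrite("pics/c6.png",np.hstack([cp(a["image"],320,200,170,200,2),c["image"][80:480,90:550]]))
```

```text
t 12.75 tcp [ 0.5642 -0.1468  0.191 ] x [-0.545  0.542  0.64 ] y [0.706 0.708 0.002] j [-0.49  0.93  0.73  2.04  0.19  0.23] F [ 0.06  0.34 -0.37] gap 0.0146 g 82.6
```

View pics/c6.png

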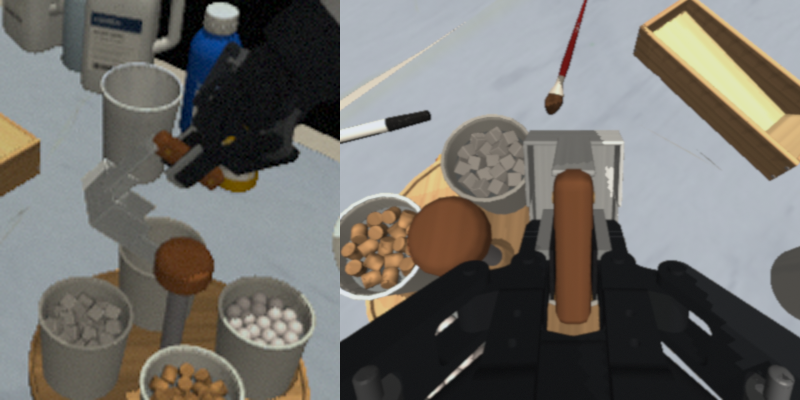

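The scoop is empty in the wrist view and tipped over the jar in the scene view. Back off, level it, and carry it to where it stood.

Request:
carry_out(
  moves=[
    {"tx": 0, "ty": 0, "tz": 3, "wx": 0, "wy": 0, "wz": 0, "claw": 1},
    {"tx": 0, "ty": 0, "tz": 3.5, "wx": 0, "wy": 0, "wz": 0, "claw": 1},
    {"tx": -0.9, "ty": 0.9, "tz": 0.5, "wx": -0.123, "wy": -0.123, "wz": 0, "claw": 1},
    {"tx": -0.9, "ty": 0.9, "tz": 0, "wx": -0.123, "wy": -0.123, "wz": 0, "claw": 1},
    {"tx": -0.9, "ty": 0.9, "tz": 0, "wx": -0.123, "wy": -0.123, "wz": 0, "claw": 1},
    {"tx": -0.9, "ty": 0.9, "tz": 0, "wx": -0.123, "wy": -0.123, "wz": 0, "claw": 1},
    {"tx": 0, "ty": 0, "tz": 0, "wx": 0, "wy": 0, "wz": 0, "claw": 1},
    {"tx": 0, "ty": 0, "tz": 0, "wx": 0, "wy": 0, "wz": 0, "claw": 1},
  ],
)

```text
clock: 13.85
tcp_pos: [0.5282, -0.1112, 0.2603]
orientation: [-0.001, 0.382, 0.924, 0.001]
wrist_force: [-0.1, 0.1, -1.3]
finger_gap: 0.0147
grip_force: 82.6
```

Request:
carry_out(
  moves=[
    {"tx": -0.83, "ty": 4, "tz": 0, "wx": 0, "wy": 0, "wz": 0.125, "claw": 1},
    {"tx": -0.83, "ty": 6, "tz": -1, "wx": 0, "wy": 0, "wz": 0.125, "claw": 1},
    {"tx": -0.83, "ty": 6, "tz": -1, "wx": 0, "wy": 0, "wz": 0.125, "claw": 1},
    {"tx": -0.83, "ty": 6, "tz": -1, "wx": 0, "wy": 0, "wz": 0.125, "claw": 1},
    {"tx": -0.83, "ty": 6, "tz": -1, "wx": 0, "wy": 0, "wz": 0.125, "claw": 1},
    {"tx": -0.83, "ty": 6, "tz": -1, "wx": 0, "wy": 0, "wz": 0.125, "claw": 1},
    {"tx": -0.83, "ty": 6, "tz": -1, "wx": 0, "wy": 0, "wz": 0.125, "claw": 1},
    {"tx": -0.83, "ty": 6, "tz": -1, "wx": 0, "wy": 0, "wz": 0.125, "claw": 1},
  ],
)

```text
clock: 14.85
tcp_pos: [0.4639, 0.3509, 0.1882]
orientation: [-0.002, -0.109, 0.994, 0.0]
wrist_force: [0.5, -0.7, -0.8]
finger_gap: 0.0143
grip_force: 82.5
```

Request:
carry_out(
  moves=[
    {"tx": 0, "ty": 0.3, "tz": 0, "wx": 0, "wy": 0, "wz": 0, "claw": 1},
    {"tx": 0, "ty": 0, "tz": 0, "wx": 0, "wy": 0, "wz": 0, "claw": 1},
  ],
)

```text
clock: 15.1
tcp_pos: [0.4632, 0.3517, 0.188]
orientation: [-0.002, -0.107, 0.994, -0.0]
wrist_force: [-0.2, -0.0, -1.4]
finger_gap: 0.0147
grip_force: 82.5
```

Run:
```python
from h import *
st(); a=read_camera("scene"); c=wrist(); b=read_camera("top")
cp=lambda im,x,y,w,h,s: cv2.resize(im[y:y+h,x:x+w],None,fx=s,fy=s,interpolation=cv2.INTER_CUBIC)
cv2.imwrite("pics/c7.png",np.hstack([cp(b["image"],400,210,120,125,3.2),c["image"][80:480,130:510]]))
T=tcpT(); R=T[:3,:3]; print("rotvec to straight-down yaw 12.3:")
y=12.3*np.pi/180; D=np.column_stack([[-np.cos(y),-np.sin(y),0],[-np.sin(y),np.cos(y),0],[0,0,-1]])
print(Ro.from_matrix(D@R.T).as_rotvec().round(4))
H=cv2.cvtColor(b["image"],cv2.COLOR_BGR2HSV); B=cloud(b)
m=(H[...,2]<120)&(H[...,0]<15)&(H[...,1]>100); n,l,s,ce=cv2.connectedComponentsWithStats(m.astype(np.uint8))
for i in range(1,n):
    if s[i,4]>8: print(ce[i].round(),s[i,4],np.nanmedian(B[l==i],0).round(3))
```

```text
t 15.1 tcp [0.4632 0.3517 0.188 ] x [-0.977 -0.213  0.005] y [-0.213  0.977 -0.   ] j [ 0.51  0.35 -0.05  1.17  0.    0.3 ] F [-0.2  -0.01 -1.41] gap 0.0147 g 82.5
rotvec to straight-down yaw 12.3:
[ 0.0005 -0.0038  0.0024]
[623. 206.] 11 [ 0.646 -0.535  0.01 ]
[443. 241.] 133 [ 0.572 -0.152  0.047]
[428. 246.] 20 [ 0.559 -0.121  0.045]
[438. 257.] 29 [ 0.536 -0.141  0.044]
[470. 272.] 129 [ 0.505 -0.176  0.154]
[179. 280.] 50 [0.491 0.348 0.196]
[184. 308.] 61 [0.441 0.338 0.196]
[384. 314.] 70 [ 0.417 -0.033  0.007]
[357. 329.] 12 [0.386 0.023 0.007]
[515. 374.] 50 [ 0.299 -0.298  0.028]
```

View pics/c7.png

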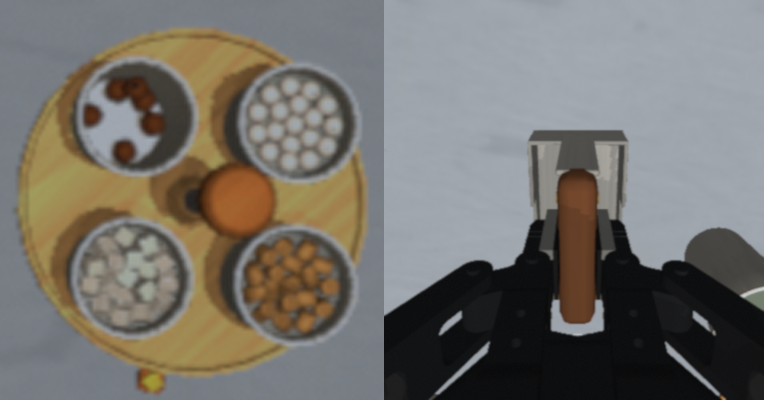

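All six beads are in the jar and the table is clean. Setting the scoop down.

Request:
carry_out(
  moves=[
    {"tx": 0, "ty": 0, "tz": -3, "wx": 0, "wy": -0.004, "wz": 0, "claw": 1},
    {"tx": 0, "ty": 0, "tz": -3.5, "wx": 0, "wy": 0, "wz": 0, "claw": 1},
    {"tx": 0, "ty": 0, "tz": -2.5, "wx": 0, "wy": 0, "wz": 0, "claw": 1},
    {"tx": 0, "ty": 0, "tz": -1.2, "wx": 0, "wy": 0, "wz": 0, "claw": 1},
    {"tx": 0, "ty": 0, "tz": 0, "wx": 0, "wy": 0, "wz": 0, "claw": 1},
    {"tx": 0, "ty": 0, "tz": -0.2, "wx": 0, "wy": 0, "wz": 0, "claw": 1},
    {"tx": 0, "ty": 0, "tz": -0.1, "wx": 0, "wy": 0, "wz": 0, "claw": 1},
    {"tx": 0, "ty": 0, "tz": 0, "wx": 0, "wy": 0, "wz": 0, "claw": 1},
  ],
)

```text
clock: 16.25
tcp_pos: [0.4622, 0.3517, 0.0842]
orientation: [0.001, -0.107, 0.994, 0.0]
wrist_force: [-0.4, -0.3, 0.1]
finger_gap: 0.0148
grip_force: 82.5
```

Request:
carry_out(
  moves=[
    {"tx": 0, "ty": 0, "tz": -0.1, "wx": 0, "wy": 0, "wz": 0, "claw": 1},
    {"tx": 0, "ty": 0, "tz": 0, "wx": 0, "wy": 0, "wz": 0, "claw": 1},
  ],
)

```text
clock: 16.5
tcp_pos: [0.4618, 0.3515, 0.0826]
orientation: [0.0, -0.107, 0.994, -0.0]
wrist_force: [0.2, 0.8, -1.1]
finger_gap: 0.014
grip_force: 82.5
```

Request:
carry_out(
  moves=[
    {"tx": 0, "ty": 0, "tz": -0.08, "wx": 0, "wy": 0, "wz": 0, "claw": 1},
    {"tx": 0, "ty": 0, "tz": -0.04, "wx": 0, "wy": 0, "wz": 0, "claw": 1},
    {"tx": 0, "ty": 0, "tz": 0, "wx": 0, "wy": 0, "wz": 0, "claw": 1},
  ],
)

```text
clock: 16.88
tcp_pos: [0.4619, 0.3516, 0.0819]
orientation: [0.0, -0.107, 0.994, 0.0]
wrist_force: [-2.8, -0.9, 5.3]
finger_gap: 0.0148
grip_force: 83.4
```

Request:
carry_out(
  moves=[
    {"tx": 0, "ty": 0, "tz": 0.05, "wx": 0, "wy": 0, "wz": 0, "claw": 0.3},
    {"tx": 0, "ty": 0, "tz": 0, "wx": 0, "wy": 0, "wz": 0, "claw": -0.4},
    {"tx": 0, "ty": 0, "tz": 0, "wx": 0, "wy": 0, "wz": 0, "claw": -1},
    {"tx": 0, "ty": 0, "tz": 0, "wx": 0, "wy": 0, "wz": 0, "claw": -1},
    {"tx": 0, "ty": 0, "tz": 0, "wx": 0, "wy": 0, "wz": 0, "claw": -1},
    {"tx": 0, "ty": 0, "tz": 3, "wx": 0, "wy": 0, "wz": 0, "claw": -1},
    {"tx": 0, "ty": 0, "tz": 5, "wx": 0, "wy": 0, "wz": 0, "claw": -1},
    {"tx": 0, "ty": 0, "tz": 6, "wx": 0, "wy": 0, "wz": 0, "claw": -1},
  ],
)

```text
clock: 17.88
tcp_pos: [0.4611, 0.351, 0.2223]
orientation: [-0.001, -0.107, 0.994, -0.001]
wrist_force: [0.3, -0.1, -0.2]
finger_gap: 0.0855
grip_force: 0.0
```

Request:
carry_out(
  moves=[
    {"tx": 0.5, "ty": -5, "tz": 0, "wx": 0, "wy": 0, "wz": -0.18, "claw": -1},
    {"tx": 0.5, "ty": -6, "tz": 0, "wx": 0, "wy": 0, "wz": -0.18, "claw": -1},
    {"tx": 0.5, "ty": -6, "tz": 0, "wx": 0, "wy": 0, "wz": -0.18, "claw": -1},
    {"tx": 0.5, "ty": -6, "tz": 0, "wx": 0, "wy": 0, "wz": -0.18, "claw": -1},
    {"tx": 0.5, "ty": -6, "tz": 0, "wx": 0, "wy": 0, "wz": -0.18, "claw": -1},
    {"tx": 0.5, "ty": -6, "tz": 0, "wx": 0, "wy": 0, "wz": -0.18, "claw": -1},
    {"tx": 0.5, "ty": -6, "tz": 0, "wx": 0, "wy": 0, "wz": -0.18, "claw": -1},
    {"tx": 0.5, "ty": -6, "tz": 0, "wx": 0, "wy": 0, "wz": -0.18, "claw": -1},
  ],
)

```text
clock: 18.88
tcp_pos: [0.5018, -0.1206, 0.2222]
orientation: [0.0, 0.577, 0.817, 0.0]
wrist_force: [0.5, 0.3, -0.0]
finger_gap: 0.0854
grip_force: 0.0
```

Request:
carry_out(
  moves=[
    {"tx": 0.4, "ty": -4, "tz": 0, "wx": 0, "wy": 0, "wz": -0.18, "claw": -1},
    {"tx": 0, "ty": 0, "tz": 0, "wx": 0, "wy": 0, "wz": 0, "claw": -1},
    {"tx": 0, "ty": 0, "tz": 0, "wx": 0, "wy": 0, "wz": 0, "claw": -1},
  ],
)

```text
clock: 19.25
tcp_pos: [0.5055, -0.1582, 0.2217]
orientation: [-0.001, 0.646, 0.764, -0.0]
wrist_force: [0.8, 0.0, 0.3]
finger_gap: 0.0854
grip_force: 0.0
```

```bash
cat > meas.py <<'E'
from h import *
def meas():
    c=wrist(); W=cloud(c); H=cv2.cvtColor(c["image"],cv2.COLOR_BGR2HSV); R={}
    m=(H[...,0]<15)&(H[...,1]>120)&(W[...,2]>.14)&(W[...,2]<.165); P=W[m]
    if len(P)>50: print("knob",len(P),cv2.minEnclosingCircle((P[:,:2]*1000).astype(np.float32)),np.nanmax(P[:,2]))
    m=(W[...,2]>.088)&(W[...,2]<.1)
    n,l,s,ce=cv2.connectedComponentsWithStats(m.astype(np.uint8))
    for i in range(1,n):
        if s[i,4]>300: P=W[l==i]; print("rim",cv2.minEnclosingCircle((P[:,:2]*1000).astype(np.float32)),s[i,4],ce[i].round())
    m=(H[...,0]<30)&(H[...,1]>110)&(W[...,2]<.02)&(W[...,2]>.005)&(W[...,0]<.41); P=W[m]
    if len(P): print("pointer",len(P),np.median(P,0),P.mean(0))
    return c
E
python3 - <<'E'
from meas import *
st(); c=meas()
b=read_camera("top"); B=cloud(b); H=cv2.cvtColor(b["image"],cv2.COLOR_BGR2HSV)
m=(H[...,0]<18)&(H[...,1]>120)&(H[...,2]>60); m[:,:180]=0; m[:,225:]=0; m[:262]=0; m[320:]=0
P=B[m]; P=P[P[:,2]>.07]; print("scoop",len(P),np.median(P,0),cv2.minAreaRect((P[:,:2]*1000).astype(np.float32)))
E
```

```text
t 19.25 tcp [ 0.5055 -0.1582  0.2217] x [-0.166  0.986  0.001] y [ 0.986  0.166 -0.001] j [-0.45  0.24 -0.13  1.21  0.    0.95] F [0.84 0.03 0.3 ] gap 0.0854 g 0.0
knob 3409 ((507.0011901855469, -185.65487670898438), 21.271310806274414) 0.16076893044414192
rim ((703.8973999023438, -9.542420387268066), 31.481285095214844) 1205 [627.  80.]
rim ((459.8135986328125, -136.06637573242188), 37.21153259277344) 1953 [263. 200.]
rim ((558.8955688476562, -139.59750366210938), 37.19451141357422) 1856 [398. 228.]
rim ((451.3323974609375, -219.47706604003906), 33.384578704833984) 491 [244. 283.]
rim ((555.1461791992188, -238.5426788330078), 37.35121536254883) 1311 [370. 341.]
rim ((466.1890869140625, -253.07032775878906), 29.981313705444336) 617 [258. 341.]
pointer 429 [ 0.39231329 -0.15567558  0.01058866] [ 0.37844752 -0.10881418  0.01186162]
scoop 249 [0.46210147 0.34987346 0.08845271] ((461.9971618652344, 350.5254211425781), (65.76570892333984, 15.762811660766602), 10.653458595275879)
```

Request:
carry_out(
  moves=[
    {"tx": 0.15, "ty": -2.8, "tz": 0, "wx": 0, "wy": 0, "wz": 0, "claw": -1},
    {"tx": 0, "ty": 0, "tz": -3, "wx": 0, "wy": 0, "wz": 0, "claw": -1},
    {"tx": 0, "ty": 0, "tz": -3, "wx": 0, "wy": 0, "wz": 0, "claw": -1},
    {"tx": 0, "ty": 0, "tz": -1.9, "wx": 0, "wy": 0, "wz": 0, "claw": -1},
    {"tx": 0, "ty": 0, "tz": 0, "wx": 0, "wy": 0, "wz": 0, "claw": -0.6},
    {"tx": 0, "ty": 0, "tz": 0, "wx": 0, "wy": 0, "wz": 0, "claw": -0.2},
    {"tx": 0, "ty": 0, "tz": 0, "wx": 0, "wy": 0, "wz": 0, "claw": 0.5},
    {"tx": 0, "ty": 0, "tz": 0, "wx": 0, "wy": 0, "wz": 0, "claw": 1},
  ],
  newtons=40,
)

```text
clock: 20.35
tcp_pos: [0.5067, -0.1866, 0.1444]
orientation: [-0.0, 0.646, 0.763, -0.001]
wrist_force: [-5.0, -0.2, 4.7]
finger_gap: 0.0425
grip_force: 41.3
```

Request:
carry_out(
  moves=[
    {"tx": 0, "ty": 0, "tz": 0, "wx": 0, "wy": 0, "wz": 0, "claw": 1},
    {"tx": 0, "ty": 0, "tz": 0, "wx": 0, "wy": 0, "wz": 0, "claw": 1},
  ],
)

```text
clock: 20.6
tcp_pos: [0.5067, -0.1866, 0.1444]
orientation: [-0.0, 0.646, 0.763, -0.001]
wrist_force: [-4.4, 0.7, 5.3]
finger_gap: 0.0426
grip_force: 41.4
```

Run:
```python
from h import *
st()
C=np.array([.5073,-.1868])
for n,c in(("w",wrist()),("t",read_camera("top")),("s",read_camera("scene"))):
    W=cloud(c); H=cv2.cvtColor(c["image"],cv2.COLOR_BGR2HSV); d=W[...,:2]-C; r=np.hypot(d[...,0],d[...,1])
    m=(H[...,1]>110)&(H[...,0]<35)&(abs(r-.121)<.012)&(W[...,2]<.022)&(W[...,0]<.44)&(W[...,1]>-.22)&(W[...,1]<-.12)
    n_,l,s,ce=cv2.connectedComponentsWithStats(m.astype(np.uint8))
    if n_>1:
        i=1+np.argmax(s[1:,4]); P=W[l==i]; q=P.mean(0); print(n,len(P),ce[i].round(1),q.round(4),np.degrees(np.arctan2(*(q[:2]-C)[::-1])).round(2))
```

```text
t 20.6 tcp [ 0.5067 -0.1866  0.1444] x [-0.165  0.986 -0.001] y [ 0.986  0.165 -0.001] j [-0.5   0.3  -0.24  1.03 -0.    0.9 ] F [-4.44  0.69  5.29] gap 0.0426 g 41.4
w 151 [171.8 181. ] [ 0.3879 -0.1629  0.0136] 168.7
t 48 [446.5 328.5] [ 0.3878 -0.1627  0.0127] 168.59
s 163 [347.  428.9] [ 0.3882 -0.1656  0.012 ] 169.91
```

Request:
carry_out(
  moves=[
    {"tx": 0, "ty": 0, "tz": 0, "wx": 0, "wy": 0, "wz": 0.05, "claw": 1},
    {"tx": 0, "ty": 0, "tz": 0, "wx": 0, "wy": 0, "wz": 0.1, "claw": 1},
    {"tx": 0, "ty": 0, "tz": 0, "wx": 0, "wy": 0, "wz": 0.12, "claw": 1},
    {"tx": 0, "ty": 0, "tz": 0, "wx": 0, "wy": 0, "wz": 0.12, "claw": 1},
    {"tx": 0, "ty": 0, "tz": 0, "wx": 0, "wy": 0, "wz": 0.12, "claw": 1},
    {"tx": 0, "ty": 0, "tz": 0, "wx": 0, "wy": 0, "wz": 0.12, "claw": 1},
    {"tx": 0, "ty": 0, "tz": 0, "wx": 0, "wy": 0, "wz": 0.12, "claw": 1},
    {"tx": 0, "ty": 0, "tz": 0, "wx": 0, "wy": 0, "wz": 0.12, "claw": 1},
  ],
  newtons=50,
)

```text
clock: 21.75
tcp_pos: [0.5065, -0.1867, 0.1444]
orientation: [-0.0, 0.262, 0.965, -0.001]
wrist_force: [-6.2, -0.0, 5.3]
finger_gap: 0.0421
grip_force: 49.8
```

Request:
carry_out(
  moves=[
    {"tx": 0, "ty": 0, "tz": 0, "wx": 0, "wy": 0, "wz": 0.12, "claw": 1},
    {"tx": 0, "ty": 0, "tz": 0, "wx": 0, "wy": 0, "wz": 0.12, "claw": 1},
    {"tx": 0, "ty": 0, "tz": 0, "wx": 0, "wy": 0, "wz": 0.12, "claw": 1},
    {"tx": 0, "ty": 0, "tz": 0, "wx": 0, "wy": 0, "wz": 0.12, "claw": 1},
    {"tx": 0, "ty": 0, "tz": 0, "wx": 0, "wy": 0, "wz": 0.12, "claw": 1},
    {"tx": 0, "ty": 0, "tz": 0, "wx": 0, "wy": 0, "wz": 0.12, "claw": 1},
    {"tx": 0, "ty": 0, "tz": 0, "wx": 0, "wy": 0, "wz": 0.12, "claw": 1},
    {"tx": 0, "ty": 0, "tz": 0, "wx": 0, "wy": 0, "wz": 0.12, "claw": 1},
  ],
)

```text
clock: 22.75
tcp_pos: [0.5065, -0.1869, 0.1445]
orientation: [-0.001, -0.213, 0.977, -0.001]
wrist_force: [-6.1, 0.4, 6.5]
finger_gap: 0.0421
grip_force: 49.9
```

Request:
carry_out(
  moves=[
    {"tx": 0, "ty": 0, "tz": 0, "wx": 0, "wy": 0, "wz": 0.12, "claw": 1},
    {"tx": 0, "ty": 0, "tz": 0, "wx": 0, "wy": 0, "wz": 0.12, "claw": 1},
    {"tx": 0, "ty": 0, "tz": 0, "wx": 0, "wy": 0, "wz": 0.08, "claw": 1},
    {"tx": 0, "ty": 0, "tz": 0, "wx": 0, "wy": 0, "wz": 0.04, "claw": 1},
    {"tx": 0, "ty": 0, "tz": 0, "wx": 0, "wy": 0, "wz": 0, "claw": 1},
    {"tx": 0, "ty": 0, "tz": 0, "wx": 0, "wy": 0, "wz": 0, "claw": 1},
    {"tx": 0, "ty": 0, "tz": 0, "wx": 0, "wy": 0, "wz": 0, "claw": 1},
  ],
)

```text
clock: 23.62
tcp_pos: [0.5066, -0.187, 0.1445]
orientation: [-0.001, -0.382, 0.924, -0.001]
wrist_force: [-6.7, -0.5, 5.7]
finger_gap: 0.0418
grip_force: 49.9
```

```bash
cat > fin.py <<'E'
from h import *
st()
C=np.array([.5073,-.1868]); ang=lambda q:np.degrees(np.arctan2(*(np.array(q)[:2]-C)[::-1])).round(2)
for n,c in(("w",wrist()),("t",read_camera("top")),("s",read_camera("scene"))):
    W=cloud(c); H=cv2.cvtColor(c["image"],cv2.COLOR_BGR2HSV); d=W[...,:2]-C; r=np.hypot(d[...,0],d[...,1])
    m=(H[...,1]>110)&(H[...,0]<35)&(abs(r-.121)<.012)&(W[...,2]<.022)&(W[...,0]<.44)&(W[...,1]>-.22)&(W[...,1]<-.12)
    if m.sum()>5: q=np.median(W[m],0); print(n,"ptr",m.sum(),q.round(4),ang(q))
    m=(W[...,2]>.088)&(W[...,2]<.1)&(r<.12)
    k,l,s,ce=cv2.connectedComponentsWithStats(m.astype(np.uint8))
    for i in range(1,k):
        if s[i,4]>60: 
            (x,y),R=cv2.minEnclosingCircle((W[l==i][:,:2]*1000).astype(np.float32)); print(n,"rim",round(x,1),round(y,1),round(R,1),ang((x/1000,y/1000)))
    cv2.imwrite(f"pics/f_{n}.png",c["image"])
    if n=="w": w=c["image"]
    if n=="t": t=c["image"][210:340,390:520]
cv2.imwrite("pics/fin.png",np.hstack([cv2.resize(t,(400,400),interpolation=cv2.INTER_CUBIC),w[40:440,100:500]]))
E
python3 fin.py
```

```text
t 23.62 tcp [ 0.5066 -0.187   0.1445] x [-0.707 -0.707  0.002] y [-0.707  0.707 -0.001] j [-0.5   0.3  -0.24  1.03 -0.   -1.29] F [-6.69 -0.47  5.69] gap 0.0418 g 49.9
w ptr 49 [ 0.3846 -0.1695  0.0098] 171.97
w rim 493.7 -256.0 37.4 -101.14
w rim 478.1 -273.4 4.8 -108.67
w rim 470.4 -261.7 4.4 -116.24
w rim 490.0 -279.3 3.9 -100.57
w rim 439.2 -173.3 37.3 168.78
w rim 485.9 -265.5 3.0 -105.21
w rim 487.1 -242.1 5.6 -110.07
w rim 489.7 -232.2 5.9 -111.23
w rim 516.4 -255.3 3.8 -82.47
w rim 502.6 -234.8 4.6 -95.62
w rim 506.5 -188.8 7.8 -112.38
w rim 572.7 -215.1 34.1 -23.43
w rim 490.7 -119.4 17.3 103.83
w rim 580.9 -212.8 4.8 -19.48
w rim 571.0 -167.6 6.3 16.8
w rim 550.9 -114.7 19.5 58.83
t ptr 48 [ 0.3879 -0.1618  0.0135] 168.17
t rim 573.3 -202.9 37.1 -13.72
t rim 518.7 -120.3 37.0 80.28
t rim 436.3 -174.4 37.1 170.1
s ptr 193 [ 0.3904 -0.1674  0.0121] 170.58
s rim 517.0 -115.3 38.3 82.31
s rim 573.3 -201.3 37.4 -12.38
s rim 435.8 -170.9 38.0 167.48
s rim 491.2 -253.6 38.4 -103.52
```

View pics/fin.png

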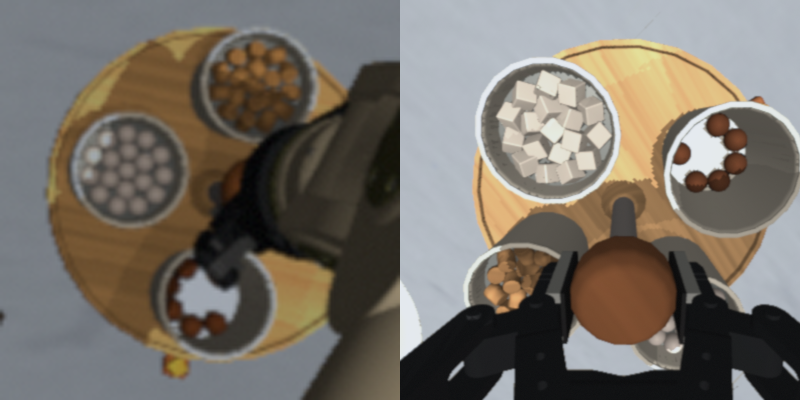

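The final views show six beads in the jar, which stands right behind the pointer (top crop: jar (215,300), pointer (177,365); both at about 168° from the axis). The knob is still gripped and the carousel is still, so I'm handing in.

```bash
python3 -c "
from h import *
print(env.hand_in())"
```

```text
the job is handed in; nothing more can be done
None
```

The job is handed in: all six beads are in the formerly empty jar with none spilled, the scoop is back on the table on its flat bottom, and the filled jar stands at the pointer to within about 1–2° with the knob still gripped.

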